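Close the tube incubator and hold the surface-temperature probe on its lid

TASK

Gently lower the incubator's lid until it is fully closed; only then lift the surface-temperature probe out of its holder. Hold the probe upright with its sprung foot resting inside the round steel disc on top of the closed lid, pressing lightly so that the foot is pushed in about half way, not to its stop. Finish while still gripping the probe there and keeping still, with the gripper itself off the lid; leave the other things on the bench alone.

Things in the scene. Friction and masses are not known exactly. Their poses are not given: they have to be found in the camera images.
- incubator: White box-shaped tube incubator fixed to the bench, 180 (x) x 200 (y) x 85 mm high, open-topped with 10 mm walls, a tube block 55 mm high inside with capped tubes reaching up to 76 mm. Origin: centre of its underside, on the bench. Its x axis points from the front (lid lip, facing the robot within about 20 degrees) to the hinge side. It carries the lid.
- lid (a joint): Hinge angle of the incubator's lid, rad: 0 fully closed (lid level), positive = open, lid leaning up; begins between 0.7 and 1.25. The hinge is stiff: the lid (0.25 kg) stays where it is left and takes about 1 to 3 N at its front edge to lower. It has no latch.
- lid_hinge (a point): Middle of the lid's hinge line, on top of the box's far (+x) wall, 85.5 mm above the bench. Its frame turns with the lid: x and y in the lid's plane, z out of its outer face. The lid is a flat plate 180 mm long (from this point along its -x), 200 mm wide (y +-100 mm) and 12 mm thick (underside at z=0, outer face at z=12 mm).
- lid_front (a point): Middle of the lid's front edge, on the outer face, at x=-180, y=0, z=12 mm in the hinge frame. A lip 70 mm wide and 8 mm thick stands out 24 mm beyond it.
- lid_spot (a point): Centre of the round steel disc (24 mm across, thin dark rim, flush with the lid's outer face): at x=-75, y=+40, z=12 mm in the hinge frame. With the lid closed it is level and 97.5 mm above the bench. The four grey slots on the other half of the lid are only vents.
- probe: Surface-temperature probe, about 0.1 kg, loose, standing upright in its holder. Black handle 26 (x) x 20 (y) mm and 90 mm long (z=0 to 90 mm), below it a steel stem 10 mm thick (z=0 to -45 mm), below that the sprung foot. Origin: centre of the handle's underside, which rests on the holder's top; z points up along the handle when it stands in the holder.
- probe_grip (a point): Point on the handle's axis 55 mm above its underside (130 mm above the bench in the holder): a good place to grip across the 20 mm or the 26 mm faces.
- probe_tip (a point): Underside centre of the sprung foot, a copper pad 10 mm across, on the probe's axis: 60 mm below the handle's underside when the foot is fully out.
- plunger (a joint): How far the sprung foot is pushed into the stem, m: 0 fully out, 0.010 at its stop. The spring pushes 0.45 N at first and 0.3 N more per mm (about 2 N at half way).
- holder: Grey probe holder block fixed to the bench, 90 (x) x 80 (y) x 75 mm high, with one upright through hole of 16 mm diameter in the middle of its top; the probe's stem and foot hang in it, 60 mm deep. Origin: centre of its underside. It stands to the other side of the robot's midline from the incubator.
- tube_rack: Bystander: white rack of capped tubes, 60 x 220 x 100 mm, to the robot's left. Origin: underside centre.
- cup_near: Bystander: sample cup 48 mm across, 60 mm high, nearest to the robot. Origin: underside centre.
- cup_far: Bystander: sample cup 48 mm across, 60 mm high, beyond the gap between incubator and holder. Origin: underside centre.
- sanitiser: Bystander: bottle 64 mm across, 170 mm high, to the robot's right. Origin: underside centre.
Things that resemble listed ones, but are neither listed nor needed, are in the scene too. Several things look just like the holder: the one meant starts farthest from the robot's base. Several things have the shape of the probe; the one meant has the colours described above.

How it is judged:
By the outcome, as a careful person would: the job done as asked, in the order asked, and still so for the second after the job is handed in, while the arm keeps its last pose, push and grip.
It also fails if it takes over 67 s, if anything falls off the work surface, if the arm or the gripper's body presses on something with over 40 N, if the wrist force passes 120 N, or if a joint passes its speed limit or range.

ROBOT

A 6-joint arm with a two-finger parallel gripper is mounted at the origin on the work surface. World frame = base frame: x ahead of the robot, y to its left, z up, the work surface at z = 0. Lengths are in mm, angles in rad, forces in N, time in s.
With the tool pointing down it reaches from about 250 to 775 mm from the base axis. Payload 4 kg.
Tool frame: the origin (TCP) lies between the finger pads; the fingertips stand 25 mm ahead of it and the grasp point (between the pads) lies 6 mm ahead of it; z points along the fingers, y is the line along which they close (so a half turn about z gives the same grasp; the last joint's range is limited). The gripper opens to 94 mm and grips with 3 to 60 N. Pads are 16 mm wide; open, the fingers measure 119 mm over their backs; the gripper's body (75 mm by 177 mm) begins 78 mm behind the grasp point.
Start: joints at [-1.381, 0.087, 1.371, -0, 1.684, -0.103], TCP at [158.746, -526.61, 230.506] pointing down, gripper open.
Joint ranges: [-3.1, 3.1], [-0.76, 2.03], [0.27, 2.55], [-1.08, 4.22], [0.17, 2.65], [-2.57, 2.57]. Speed limits (rad/s): [2.79, 2.79, 3.14, 3.14, 3.14, 3.14].

INTERFACE

Orientations are given as a unit quaternion [x, y, z, w].
In Python, from workcell import arm, viewer, find_in gives the robot as it stands.
- The arm moves only by the tool play_rows, never from a script. Its argument "steps" is a list of rows, each a list of 6 numbers: the shift along the tool's x, y, z as a fraction of full scale, then the turn, a rotation vector about the tool's x, y, z as a fraction of full scale. In form: [[dx, dy, dz, wx, wy, wz], ...]. A call has 1 to 20 rows; each row is the pose to reach, as a shift and turn from the pose commanded when the call began, along the tool's axes at that moment; what a row does not reach only later rows make up. Full scale, the value 1, is 0.25 m for a shift and pi/4 rad for a turn. A row lasts 1/10 s, in which the tool goes at most 50 mm and 8.59 degrees, less where a joint would pass 70% of its speed; a pose out of reach is approached as far as the arm can. A call with a number of a shift or a turn outside -1 to 1 is refused whole. A call with a gripper value outside its range is refused whole. "hand" is the closure, from 0 (fully open) to 1 (shut), set as the call begins (left out, the last holds). The fingers move at their own pace and stop on an object; "newtons" is the grip in N (left out, the last holds). Time passes only in rows, so rows that repeat a pose let the fingers close. It gives the time, the measured TCP pose, the force, the opening and the grip force at its end, in the units of the state.
- arm.observe(): the state, without advancing time (a new reading comes with each control period).
- viewer.snapshot(name): name is "side" or "top"; returns a dict with "color" (400x640x3 uint8, red, green, blue), "depth" (400x640 float32, mm along the optical axis (not along the pixel's ray), 0 where there is no reading), "fx", "fy", "cx", "cy" (pixels), "dist_coeffs" ([k1, k2, p1, p2, k3] as OpenCV has them; the pictures are not rectified), "world_from_camera" (4x4, takes a point from camera to world coordinates). Camera axes: x right, y up, looking along -z (the intrinsics and any distortion apply to the point x, -y, -z); pixel columns grow to the right and rows downward; lengths in mm; the calibration is good to about 2 mm. A picture is of the moment at which its call begins.
- arm.finish_job(): hands the job in; it is judged then, once.
Trained networks look in the newest picture that a camera, given by its name, has taken for a name from the list of things; names that differ only in an ending like _2 or _b are one class to them, and where a whole thing is asked for, a point or a joint stands for the part that bears it (a point fixed in the world has none). Each returns a list of dicts, best first, with "p" (0 to 1); they miss things now and then, are a little off and sometimes report something else, mostly with a low value. They report only what shows in the picture. A call takes as long as a camera call. They do not tell look-alikes from the thing itself.
- find_in(query, camera): "extent" ([left, top, right, bottom] in pixels, round what is visible of it).
The state is a dict: "time_s": time; "joints": joint angles; "joint_velocities": joint speeds; "tau": joint torques, N m; "tcp_pos": TCP position; "ee_rot": TCP orientation; "wrist_force": force on the tool from outside, world axes, zero at the start; "moment": the same for the moment, N m; "opening": finger opening in mm; "finger_force": force on a finger pad.
Only numpy, scipy, OpenCV 4.12 (cv2) and the standard library are available. Lean on these libraries where they do the work, as an engineer would, in place of code of your own. Each camera call takes 0.05 s, during which the arm holds its last target. There are 200 camera calls.

## Working session

There is one attempt and no reset: what is moved stays moved. The work goes in short steps, Python scripts to look and compute and a tool call to move; the robot and the scene stay as the last step left them, time stands still between calls to the robot, and variables do not carry over. Pictures are saved under pics/ and viewed, at most 10 in all, crops included, and the job is handed in when it is done.

Besides the shell and the picture viewer there is one more tool, called after "Emit:" by a JSON object that holds its "method" and its "body", one argument or row to a line. play_rows: Moves the arm, as the interface text tells. Its arguments: {"type":"object","properties":{"steps":{"type":"array"},"hand":{"type":"number"},"newtons":{"type":"number"}},"required":["steps"]}

```bash
mkdir -p pics; cat > h.py <<'E'
import numpy as np, cv2
from workcell import arm, viewer, find_in
def shot(cam,name=None):
    s=viewer.snapshot(cam)
    if name: cv2.imwrite('pics/'+name+'.png',s['color'][:,:,::-1])
    np.save('/tmp/%s.npy'%cam,s,allow_pickle=True)
    return s
def load(cam): return np.load('/tmp/%s.npy'%cam,allow_pickle=True).item()
def cloud(s):
    h,w=s['depth'].shape
    u,v=np.meshgrid(np.arange(w,dtype=np.float32),np.arange(h,dtype=np.float32))
    K=np.array([[s['fx'],0,s['cx']],[0,s['fy'],s['cy']],[0,0,1]])
    p=cv2.undistortPoints(np.stack([u,v],-1).reshape(-1,1,2),K,np.array(s['dist_coeffs'],float)).reshape(h,w,2)
    d=s['depth']
    P=np.stack([p[...,0]*d,-p[...,1]*d,-d],-1)
    T=np.array(s['world_from_camera'])
    P=P@T[:3,:3].T+T[:3,3]
    P[d<=0]=np.nan
    return P
E
python3 - <<'E'
from h import *
for c in('side','top'):
    s=shot(c,c+'0'); print(c,np.round(s['world_from_camera'],2).tolist(),s['fx'])
    P=cloud(s)
    for q in('incubator','lid_spot','lid_front','probe','holder','cup_near','sanitiser','tube_rack'):
        for r in find_in(q,c)[:5]:
            e=[int(x) for x in r['extent']]; u,v=(e[0]+e[2])//2,(e[1]+e[3])//2
            print(q,round(r['p'],2),e,np.round(P[v,u]))
o=arm.observe();print(o['tcp_pos'],o['ee_rot'],o['time_s'])
E
```

```text
side [[0.97, 0.14, -0.21, 316.11], [-0.26, 0.48, -0.84, -1041.75], [-0.02, 0.87, 0.5, 718.17], [0.0, 0.0, 0.0, 1.0]] 452.39359080841047
incubator 0.71 [274, 129, 338, 228] [612. 247.  56.]
incubator 0.52 [297, 127, 337, 197] [608.  85. 186.]
lid_spot 0.67 [296, 127, 338, 196] [611.  97. 183.]
lid_front 0.62 [298, 128, 338, 197] [614.  95. 180.]
probe 0.82 [329, 219, 339, 256] [ 568. -216.  134.]
probe 0.77 [333, 259, 349, 315] [ 547. -336.   88.]
probe 0.19 [294, 124, 340, 198] [611.  97. 183.]
holder 0.62 [250, 247, 295, 301] [ 415. -238.   76.]
holder 0.61 [312, 246, 354, 291] [ 558. -241.   65.]
cup_near 0.61 [255, 221, 277, 247] [434. -34.  50.]
sanitiser 0.72 [332, 315, 367, 400] [ 496. -542.  112.]
tube_rack 0.68 [267, 134, 298, 172] [559. 375.  99.]
top [[-0.02, 0.99, -0.11, 407.19], [-1.0, -0.02, -0.02, -26.01], [-0.02, 0.11, 0.99, 1358.6], [0.0, 0.0, 0.0, 1.0]] 367.11471283980075
incubator 0.93 [237, 156, 306, 222] [585. 171.  57.]
lid_spot 0.96 [235, 152, 306, 193] [623. 155. 185.]
lid_front 0.77 [238, 155, 308, 190] [625. 146. 175.]
probe 0.63 [406, 190, 421, 199] [ 547. -316.  145.]
holder 0.83 [360, 173, 393, 207] [ 566. -197.  116.]
holder 0.67 [360, 216, 391, 249] [ 425. -201.   25.]
cup_near 0.68 [315, 226, 327, 237] [431.  -6.  57.]
cup_near 0.59 [237, 153, 308, 191] [624. 149. 180.]
sanitiser 0.73 [450, 197, 481, 217] [ 501. -497.  124.]
tube_rack 0.97 [159, 188, 222, 206] [560. 462.  72.]
[ 158.74746884 -526.59811774  230.54252425] [ 9.89303471e-01  1.45871997e-01 -4.93438208e-07  5.72462735e-05] 0.9
```

View pics/side0.png

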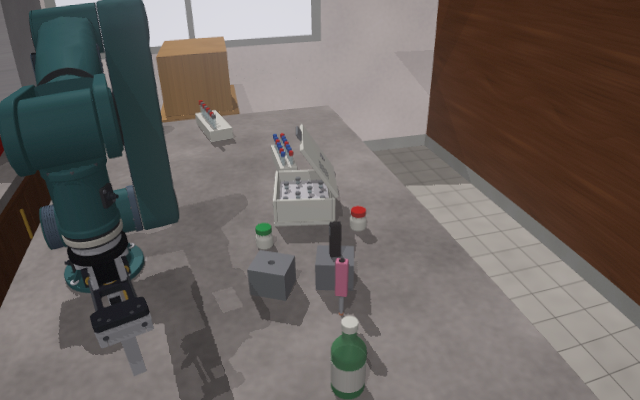

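View pics/top0.png

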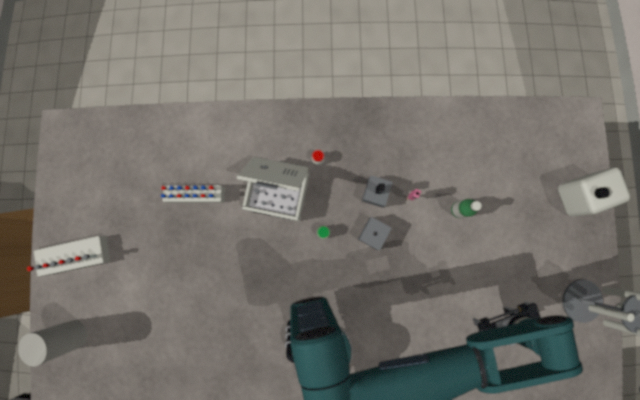

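Candidates for the probe: black at side (335,238) and pink at side (341,278). The black one fits, because the probe has a black handle with a steel stem. Candidates for the holder: side (335,268) and (272,275). The farther one, at x≈560, is the one meant, and it carries the black probe. I'll confirm with one crop and measure.

```bash
python3 - <<'E'
from h import *
a=load('side');b=load('top')
i=cv2.resize(a['color'][205:325,240:370],None,fx=4,fy=4,interpolation=2)[:,:,::-1]
j=cv2.resize(b['color'][140:260,225:435],None,fx=3,fy=3,interpolation=2)[:,:,::-1]
j=np.pad(j,((0,max(0,0)),(0,0),(0,0)))
cv2.imwrite('pics/c1.png',i);cv2.imwrite('pics/c2.png',j)
for n,s in(('side',a),('top',b)):
    P=cloud(s);Z=P[...,2]
    m=(P[...,0]>480)&(P[...,0]<750)&(P[...,1]>0)&(P[...,1]<330)
    # lid plane RANSAC over points above 100
    Q=P[m&(Z>100)];print(n,len(Q),'z range',np.nanmax(Q[:,2]))
    best=0;rng=np.random.default_rng(0)
    for _ in range(500):
        t=Q[rng.choice(len(Q),3,False)];nn=np.cross(t[1]-t[0],t[2]-t[0]);nn/=np.linalg.norm(nn)+1e-9
        k=abs((Q-t[0])@nn)<3
        if k.sum()>best:best=k.sum();K=k
    R=Q[K];c=R.mean(0);nn=np.linalg.svd(R-c)[2][2];nn*=np.sign(nn[2])
    print('lid n',nn.round(3),'c',c.round(1),best,'tilt',np.arccos(nn[2]),'yaw',np.arctan2(nn[1],nn[0]),'zmax',R[:,2].max())
    # rim z 78..92
    W=P[m&(Z>79)&(Z<91)];print('rim',len(W),cv2.minAreaRect(W[:,:2].astype(np.float32)))
    # holder top / probe
    for nm,(x0,x1,y0,y1,z0,z1) in dict(htop=(490,640,-290,-140,68,82),handle=(490,640,-290,-140,95,190),htop2=(350,480,-290,-140,68,82)).items():
        k=(P[...,0]>x0)&(P[...,0]<x1)&(P[...,1]>y0)&(P[...,1]<y1)&(Z>z0)&(Z<z1)
        W=P[k]; vv,uu=np.where(k)
        if len(W):print(nm,len(W),cv2.minAreaRect(W[:,:2].astype(np.float32)),W.min(0).round(),W.max(0).round(),np.median(W,0).round(1),(uu.min(),vv.min(),uu.max(),vv.max()))
E
```

```text
side 1079 z range 262.1903522538771
lid n [ 0.809 -0.181  0.559] c [619.1 130.5 181.7] 907 tilt 0.977636765306199 yaw -0.220621718034556 zmax 262.1903522538771
rim 454 ((587.177978515625, 152.4395751953125), (207.26710510253906, 190.85821533203125), 77.4312515258789)
htop 610 ((571.435546875, -207.94439697265625), (86.28913879394531, 88.69169616699219), 71.12751007080078) [ 517. -262.   68.] [ 626. -156.   82.] [ 557.9 -213.9   76.3] (np.int64(315), np.int64(245), np.int64(353), np.int64(268))
handle 360 ((571.9113159179688, -209.4442138671875), (22.333166122436523, 27.57547378540039), 74.66554260253906) [ 558. -220.   95.] [ 585. -196.  170.] [ 569.9 -215.1  137.6] (np.int64(329), np.int64(221), np.int64(341), np.int64(251))
htop2 924 ((421.2801513671875, -192.85791015625), (85.89359283447266, 91.78172302246094), 61.14728546142578) [ 362. -250.   68.] [ 479. -141.   80.] [ 420.7 -198.8   76.1] (np.int64(247), np.int64(250), np.int64(294), np.int64(277))
top 1531 z range 263.13008975587354
lid n [ 0.814 -0.186  0.55 ] c [620.5 144.3 183.3] 1394 tilt 0.9886241599222856 yaw -0.22487260436308926 zmax 263.13008975587354
rim 350 ((586.3853759765625, 152.77294921875), (198.4169921875, 191.07456970214844), 77.18409729003906)
htop 502 ((571.3541259765625, -207.55104064941406), (80.75303649902344, 90.89336395263672), 71.36356353759766) [ 518. -257.   68.] [ 626. -156.   81.] [ 566.8 -203.1   74.4] (np.int64(363), np.int64(175), np.int64(391), np.int64(205))
handle 77 ((570.6826782226562, -207.31756591796875), (20.591476440429688, 25.97531509399414), 83.02175903320312) [ 557. -218.  100.] [ 583. -196.  169.] [ 568.9 -203.7  162.6] (np.int64(376), np.int64(183), np.int64(384), np.int64(193))
htop2 579 ((420.11541748046875, -193.53463745117188), (80.73332977294922, 90.42936706542969), 60.05805206298828) [ 361. -247.   68.] [ 477. -141.   81.] [ 420.  -193.4   74.6] (np.int64(360), np.int64(217), np.int64(390), np.int64(250))
```

View pics/c1.png

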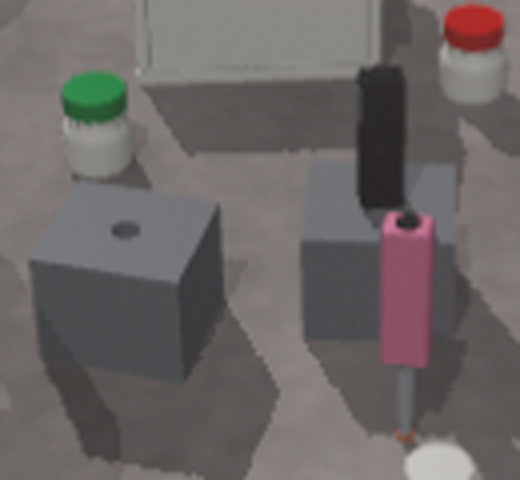

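View pics/c2.png

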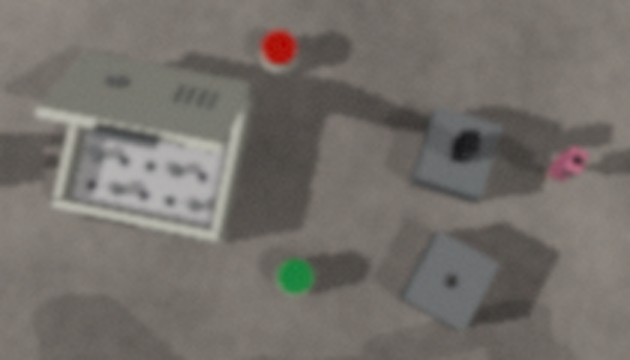

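The crop confirms it: the black-handled probe is in the far holder, at crop 1 (381,135). The pink look-alike stands apart, and the empty look-alike holder is nearer the robot. The lid is at about 0.98 rad and the incubator yaw is about -0.223. I'll swing the arm high with the gripper closed while I refine the numbers.

Emit:
{"method": "play_rows", "body": {
  "steps": [
    [0.83,-0.69,-0.44,0,0,-1],
    [0.83,-0.69,-0.44,0,0,-1],
    [0.83,-0.69,-0.44,0,0,-1],
    [0.83,-0.69,-0.44,0,0,-1],
    [0.83,-0.69,-0.44,0,0,-1],
    [0.83,-0.69,-0.44,0,0,-1],
    [0.83,-0.69,-0.44,0,0,-1],
    [0.83,-0.69,-0.44,0,0,-1]
  ],
  "hand": 1,
  "newtons": 25
}}

```text
time_s: 1.7
tcp_pos: [307.9, -301.3, 341.0]
ee_rot: [0.858, 0.514, -0.0, 0.001]
wrist_force: [-0.4, -0.1, -0.3]
opening: 33.5
finger_force: 0.0
```

```bash
cat >> h.py <<'E'
from scipy.spatial.transform import Rotation as Ro
def plan(targets,yaw=None):
    "rows (fractions) from the present pose to world TCP targets, tool straight down, tool x at yaw"
    o=arm.observe();R=Ro.from_quat(o['ee_rot'])
    w=np.zeros(3)
    if yaw is not None:
        c,s=np.cos(yaw),np.sin(yaw)
        w=(R.inv()*Ro.from_matrix(np.array([[c,s,0],[s,-c,0],[0,0,-1.]]))).as_rotvec()/(np.pi/4)
    print('tcp',o['tcp_pos'].round(1) if hasattr(o['tcp_pos'],'round') else o['tcp_pos'],'t',o['time_s'],'F',np.round(o['wrist_force'],1),'open',o['opening'])
    for t in np.atleast_2d(targets): print(np.r_[R.inv().apply(np.array(t)-o['tcp_pos'])/250,w].round(3).tolist())
E
python3 - <<'E'
from h import *
ex=np.array([np.cos(-.223),np.sin(-.223)]);ey=np.array([-ex[1],ex[0]])
for c in('side','top'):
    P=cloud(load(c));m=(P[...,0]>450)&(P[...,0]<750)&(P[...,1]>0)&(P[...,1]<330)&(P[...,2]>80)&(P[...,2]<90)
    Q=P[m][:,:2]; a=Q@ex;b=Q@ey
    print(c,np.percentile(a,[0,2,98,100]).round(1),np.percentile(b,[0,2,98,100]).round(1))
print('prior centre',np.array([583,153])@ex,np.array([583,153])@ey)
H=np.array([671,133.4])
th=.99;s=-165*np.cos(th)+12*np.sin(th)+12.5;z=85.5+165*np.sin(th)+12*np.cos(th)
print(H+s*ex,z+25)
p=H+s*ex
plan([[p[0],p[1],340]],1.348)
E
```

```text
side [443.2 444.6 619.5 634.1] [175.  178.  377.1 382.2]
top [442.5 443.1 607.7 633.7] [179.5 180.4 375.8 377.6]
prior centre 534.7270513187337 278.1456104057231
[604.68231311 148.43896548] 255.02856479606493
tcp [ 307.9 -301.3  341. ] t 1.7 F [-0.4 -0.1 -0.3] open 33.519800433096385
[2.146, 0.198, 0.001, 0.002, 0.002, -0.342]
```

Emit:
{"method": "play_rows", "body": {
  "steps": [
    [1,0.09,0,0,0,0],
    [1,0.09,0,0,0,0],
    [1,0.09,0,0,0,0],
    [1,0.09,0,0,0,0],
    [1,0.09,0,0,0,0],
    [1,0.09,0,0,0,0]
  ]
}}

```text
time_s: 2.3
tcp_pos: [447.3, -88.9, 338.3]
ee_rot: [0.857, 0.516, -0.001, -0.002]
wrist_force: [0.0, 0.1, -0.0]
opening: 0.6
finger_force: 0.0
```

Emit:
{"method": "play_rows", "body": {
  "steps": [
    [1,0.1,0,0,0,-0.342],
    [1,0.1,0,0,0,-0.342],
    [1,0.1,0,0,0,-0.342],
    [1,0.1,0,0,0,-0.342],
    [1,0.1,0,0,0,-0.342],
    [1,0.1,0,0,0,-0.342]
  ]
}}

```text
time_s: 2.9
tcp_pos: [588.3, 118.1, 335.4]
ee_rot: [0.781, 0.625, -0.003, -0.002]
wrist_force: [-0.9, -1.2, -0.7]
opening: 0.8
finger_force: 0.0
```

```bash
python3 - <<'E'
from h import *
ex=np.array([np.cos(-.223),np.sin(-.223)]);H=np.array([670.5,133.5])
T=[[*(H-56*ex),340]]
for th in [1.03,.97,.9,.8,.7,.6,.5,.4,.3,.22,.15,.1,.05,0.02,0]:
    s=-165*np.cos(th)+12*np.sin(th)+12.5;z=85.5+165*np.sin(th)+12*np.cos(th)
    T.append([*(H+s*ex),z+25])
print(np.round(T[:2]))
plan(T,1.348)
E
```

```text
[[616. 146. 340.]
 [610. 147. 258.]]
tcp [588.3 118.1 335.4] t 2.9 F [-0.9 -1.2 -0.7] open 0.7567122567024321
[0.133, 0.083, -0.019, -0.008, 0.002, 0.001]
[0.133, 0.061, 0.308, -0.008, 0.002, 0.001]
[0.133, 0.026, 0.328, -0.008, 0.002, 0.001]
[0.133, -0.013, 0.353, -0.008, 0.002, 0.001]
[0.133, -0.066, 0.393, -0.008, 0.002, 0.001]
[0.134, -0.114, 0.438, -0.008, 0.002, 0.001]
[0.134, -0.157, 0.488, -0.008, 0.002, 0.001]
[0.134, -0.195, 0.542, -0.008, 0.002, 0.001]
[0.134, -0.228, 0.6, -0.008, 0.002, 0.001]
[0.134, -0.255, 0.66, -0.008, 0.002, 0.001]
[0.134, -0.272, 0.71, -0.008, 0.002, 0.001]
[0.134, -0.283, 0.755, -0.008, 0.002, 0.001]
[0.134, -0.29, 0.788, -0.008, 0.002, 0.001]
[0.134, -0.294, 0.82, -0.008, 0.002, 0.001]
[0.134, -0.296, 0.84, -0.008, 0.002, 0.001]
[0.134, -0.297, 0.853, -0.008, 0.002, 0.001]
```

Emit:
{"method": "play_rows", "body": {
  "steps": [
    [0.133,0.083,-0.02,0,0,0],
    [0.133,0.083,-0.02,0,0,0],
    [0.133,0.083,-0.02,0,0,0],
    [0.133,0.083,-0.02,0,0,0],
    [0.133,0.083,-0.02,0,0,0]
  ]
}}

```text
time_s: 3.4
tcp_pos: [613.1, 142.5, 346.6]
ee_rot: [0.782, 0.623, 0.001, 0.001]
wrist_force: [0.0, -0.1, 0.1]
opening: 0.4
finger_force: 0.0
```

```bash
python3 - <<'E'
from h import *
ex=np.array([np.cos(-.223),np.sin(-.223)]);H=np.array([670.5,133.5])
T=[[*(H-56*ex),340]]
for th in [1.03,.97,.9,.8,.7,.6,.5,.4,.3,.22,.15,.1,.05,0.02,0]:
    s=-165*np.cos(th)+12*np.sin(th)+12.5;z=85.5+165*np.sin(th)+12*np.cos(th)
    T.append([*(H+s*ex),z+25])
plan(T,1.348)
E
```

```text
tcp [613.1 142.5 346.6] t 3.4 F [ 0.  -0.1  0.1] open 0.3981793813759338
[0.015, 0.008, 0.026, 0.002, -0.0, -0.004]
[0.015, -0.017, 0.354, 0.002, -0.0, -0.004]
[0.015, -0.052, 0.373, 0.002, -0.0, -0.004]
[0.015, -0.092, 0.397, 0.002, -0.0, -0.004]
[0.015, -0.144, 0.437, 0.002, -0.0, -0.004]
[0.015, -0.193, 0.482, 0.002, -0.0, -0.004]
[0.015, -0.237, 0.532, 0.002, -0.0, -0.004]
[0.015, -0.275, 0.585, 0.002, -0.0, -0.004]
[0.014, -0.309, 0.643, 0.002, -0.0, -0.004]
[0.014, -0.336, 0.703, 0.002, -0.0, -0.004]
[0.014, -0.353, 0.753, 0.002, -0.0, -0.004]
[0.014, -0.365, 0.798, 0.002, -0.0, -0.004]
[0.014, -0.371, 0.83, 0.002, -0.0, -0.004]
[0.014, -0.376, 0.863, 0.002, -0.0, -0.004]
[0.014, -0.379, 0.883, 0.002, -0.0, -0.004]
[0.014, -0.38, 0.896, 0.002, -0.0, -0.004]
```

Emit:
{"method": "play_rows", "body": {
  "steps": [
    [0.015,0,0.1,0,0,0],
    [0.015,-0.008,0.2,0,0,0],
    [0.015,-0.017,0.28,0,0,0],
    [0.015,-0.017,0.33,0,0,0],
    [0.015,-0.017,0.354,0,0,0],
    [0.015,-0.034,0.363,0,0,0],
    [0.015,-0.052,0.373,0,0,0],
    [0.015,-0.072,0.385,0,0,0],
    [0.015,-0.092,0.397,0,0,0],
    [0.015,-0.118,0.417,0,0,0],
    [0.015,-0.144,0.437,0,0,0],
    [0.015,-0.144,0.437,0,0,0]
  ]
}}

```text
time_s: 4.6
tcp_pos: [577.9, 156.4, 235.2]
ee_rot: [0.781, 0.624, -0.001, -0.001]
wrist_force: [0.4, -0.4, 0.2]
opening: 0.3
finger_force: 0.0
```

```bash
python3 - <<'E'
from h import *
ex=np.array([np.cos(-.223),np.sin(-.223)]);H=np.array([670.5,133.5])
for c in('top',):
    P=cloud(shot(c));a=(P[...,:2]-H)@ex;b=(P[...,:2]-H)@np.array([-ex[1],ex[0]]);Z=P[...,2]
    k=(a<-20)&(a>-180)&(abs(b)<100)&(abs(b)>35)&(Z>100)&(Z<270)&(Z>88-a*.5)
    print(k.sum(),np.polyfit(a[k],Z[k],1))
T=[]
for th in [.8,.7,.6,.5,.4,.3,.22,.15,.1,.05,0.02,0]:
    s=-165*np.cos(th)+12*np.sin(th)+12.5;z=85.5+165*np.sin(th)+12*np.cos(th)
    T.append([*(H+s*ex),z+25])
plan(T)
E
```

```text
582 [ -1.03332837 103.58500609]
tcp [578.4 156.3 235.4] t 4.65 F [-0.4 -0.7 -0.1] open 0.34582466041216636
[-0.007, 0.004, -0.007, 0.0, 0.0, 0.0]
[-0.007, -0.044, 0.038, 0.0, 0.0, 0.0]
[-0.007, -0.088, 0.088, 0.0, 0.0, 0.0]
[-0.007, -0.126, 0.141, 0.0, 0.0, 0.0]
[-0.007, -0.159, 0.199, 0.0, 0.0, 0.0]
[-0.007, -0.186, 0.259, 0.0, 0.0, 0.0]
[-0.007, -0.204, 0.309, 0.0, 0.0, 0.0]
[-0.007, -0.215, 0.354, 0.0, 0.0, 0.0]
[-0.007, -0.222, 0.386, 0.0, 0.0, 0.0]
[-0.007, -0.227, 0.419, 0.0, 0.0, 0.0]
[-0.007, -0.229, 0.439, 0.0, 0.0, 0.0]
[-0.007, -0.23, 0.452, 0.0, 0.0, 0.0]
```

The lid has followed to atan(1.03) ≈ 0.80 rad, so I'll continue along the arc.

Emit:
{"method": "play_rows", "body": {
  "steps": [
    [0,-0.015,0.01,0,0,0],
    [0,-0.03,0.024,0,0,0],
    [0,-0.044,0.038,0,0,0],
    [0,-0.066,0.063,0,0,0],
    [0,-0.088,0.088,0,0,0],
    [0,-0.107,0.114,0,0,0],
    [0,-0.126,0.141,0,0,0],
    [0,-0.142,0.17,0,0,0],
    [0,-0.159,0.199,0,0,0],
    [0,-0.172,0.229,0,0,0],
    [0,-0.186,0.259,0,0,0],
    [0,-0.195,0.284,0,0,0],
    [0,-0.204,0.309,0,0,0],
    [0,-0.21,0.332,0,0,0],
    [0,-0.215,0.354,0,0,0],
    [0,-0.218,0.37,0,0,0],
    [0,-0.222,0.386,0,0,0],
    [0,-0.225,0.403,0,0,0],
    [0,-0.227,0.419,0,0,0],
    [0,-0.227,0.419,0,0,0]
  ]
}}

```text
time_s: 6.65
tcp_pos: [523.7, 168.5, 130.6]
ee_rot: [0.782, 0.624, -0.0, -0.0]
wrist_force: [-0.1, -0.6, 0.2]
opening: 0.6
finger_force: 0.0
```

Emit:
{"method": "play_rows", "body": {
  "steps": [
    [0,0,0.01,0,0,0],
    [0,0,0.02,0,0,0],
    [0,0,0.025,0,0,0],
    [0,0,0.03,0,0,0],
    [0,0,0.03,0,0,0]
  ]
}}

```text
time_s: 7.15
tcp_pos: [524.0, 168.6, 123.8]
ee_rot: [0.782, 0.624, -0.0, 0.0]
wrist_force: [0.3, 0.9, -0.2]
opening: 0.6
finger_force: 0.0
```

Emit:
{"method": "play_rows", "body": {
  "steps": [
    [0,0,0.004,0,0,0],
    [0,0,0.008,0,0,0],
    [0,0,0.012,0,0,0],
    [0,0,0.012,0,0,0],
    [0,0,0.012,0,0,0]
  ]
}}

```text
time_s: 7.65
tcp_pos: [524.0, 168.6, 122.7]
ee_rot: [0.782, 0.624, 0.0, 0.0]
wrist_force: [-1.8, -0.7, 7.1]
opening: 0.1
finger_force: 3.5
```

```bash
cat >lid.py <<'E'
from h import *
ex=np.array([np.cos(-.223),np.sin(-.223)]);H=np.array([670.5,133.5])
for c in('top','side'):
    P=cloud(shot(c));a=(P[...,:2]-H)@ex;b=(P[...,:2]-H)@np.array([-ex[1],ex[0]]);Z=P[...,2]
    k=(a<-10)&(a>-175)&(abs(b)<95)&(abs(b)>30)&(abs(Z-97)<15)
    print(c,k.sum(),np.polyfit(a[k],Z[k],1),np.median(Z[k]))
o=arm.observe();print(np.round(o['tcp_pos'],1),np.round(o['wrist_force'],1))
E
python3 lid.py
```

```text
top 1088 [-1.83133655e-03  9.67727018e+01] 96.8901325312363
side 1062 [3.38455193e-03 9.90233423e+01] 99.29732624109909
[524.  168.6 122.7] [-2.8 -0.2  7. ]
```

Emit:
{"method": "play_rows", "body": {
  "steps": [
    [0,0,0.004,0,0,0],
    [0,0,0.005,0,0,0],
    [0,0,0.005,0,0,0]
  ]
}}

```text
time_s: 8.05
tcp_pos: [524.0, 168.6, 122.6]
ee_rot: [0.782, 0.624, 0.001, 0.0]
wrist_force: [-4.8, -1.7, 11.8]
opening: 0.9
finger_force: 5.6
```

Emit:
{"method": "play_rows", "body": {
  "steps": [
    [0,0,-0.02,0,0,0],
    [0,0,-0.1,0,0,0],
    [0,0,-0.3,0,0,0],
    [0,0,-0.5,0,0,0],
    [0,0,-0.6,0,0,0],
    [0,0,-0.6,0,0,0],
    [0,0,-0.6,0,0,0]
  ]
}}

```text
time_s: 8.75
tcp_pos: [524.0, 168.5, 269.1]
ee_rot: [0.782, 0.624, -0.0, 0.0]
wrist_force: [0.5, 0.2, -0.0]
opening: 0.2
finger_force: 0.0
```

```bash
python3 lid.py; python3 - <<'E'
from h import *
plan([[571.2,-208,270]],1.246)
E
```

```text
top 897 [-7.33310920e-04  9.68587286e+01] 96.90877341095961
side 1125 [3.38151729e-04 9.86577253e+01] 99.21565618273326
[523.1 168.4 266.9] [-1.   0.2  0.1]
tcp [523.1 168.4 266.9] t 8.85 F [-1.   0.2  0.1] open 0.7186262596748648
[-1.425, 0.522, -0.012, -0.005, 0.003, 0.128]
```

The lid is closed and level. Next I move to the probe and locate the disc.

Emit:
{"method": "play_rows", "body": {
  "steps": [
    [-0.71,0.26,-0.02,0,0,0],
    [-0.71,0.26,-0.02,0,0,0],
    [-0.71,0.26,-0.02,0,0,0],
    [-0.71,0.26,-0.02,0,0,0],
    [-0.71,0.26,-0.02,0,0,0]
  ],
  "hand": 0.4
}}

```text
time_s: 9.35
tcp_pos: [547.4, -23.4, 271.5]
ee_rot: [0.784, 0.621, -0.002, -0.001]
wrist_force: [0.2, -0.1, 0.9]
opening: 36.8
finger_force: 0.0
```

Emit:
{"method": "play_rows", "body": {
  "steps": [
    [-0.71,0.26,-0.02,0,0,0.128],
    [-0.71,0.26,-0.02,0,0,0.128],
    [-0.71,0.26,-0.02,0,0,0.128],
    [-0.71,0.26,-0.02,0,0,0.128],
    [-0.71,0.26,-0.02,0,0,0.128],
    [-0.71,0.26,-0.02,0,0,0.128],
    [-0.71,0.26,-0.02,0,0,0.128]
  ]
}}

```text
time_s: 10.05
tcp_pos: [571.7, -204.7, 278.6]
ee_rot: [0.812, 0.584, -0.0, -0.001]
wrist_force: [-0.3, 0.2, 1.5]
opening: 56.4
finger_force: 0.0
```

```bash
python3 - <<'E'
from h import *
ims=[]
for c in('top','side'):
    s=shot(c);P=cloud(s)
    for r in find_in('lid_spot',c)[:2]: print(c,r)
    X,Y=P[...,0],P[...,1]
    k=(X>450)&(X<700)&(Y>30)&(Y<290)&(P[...,2]>88)&(P[...,2]<112)
    v,u=np.where(k);print(u.min(),v.min(),u.max(),v.max())
    b=[u.min()-3,v.min()-3,u.max()+3,v.max()+3];print(c,'box',b)
    g=cv2.resize(s['color'][b[1]:b[3],b[0]:b[2]],None,fx=5,fy=5,interpolation=2)[:,:,::-1];ims.append(g)
w=max(i.shape[1] for i in ims)
cv2.imwrite('pics/lid.png',np.vstack([np.pad(i,((0,0),(0,w-i.shape[1]),(0,0))) for i in ims]))
print([i.shape for i in ims])
plan([[571.2,-208,270],[571.2,-208,136]],1.246)
E
```

```text
top {'extent': [240.6, 156.6, 306.4, 223.5], 'p': 0.72}
top {'extent': [248.3, 158.3, 309.5, 223.7], 'p': 0.4}
242 158 306 222
top box [np.int64(239), np.int64(155), np.int64(309), np.int64(225)]
side {'extent': [265.9, 166.8, 332.8, 199.8], 'p': 0.87}
265 165 338 199
side box [np.int64(262), np.int64(162), np.int64(341), np.int64(202)]
[(350, 350, 3), (200, 395, 3)]
tcp [ 572.  -204.9  280. ] t 10.25 F [0.2 0.2 0.1] open 56.432420265567615
[-0.013, 0.001, 0.04, 0.0, -0.0, 0.003]
[-0.013, 0.001, 0.576, 0.0, -0.0, 0.003]
```

View pics/lid.png

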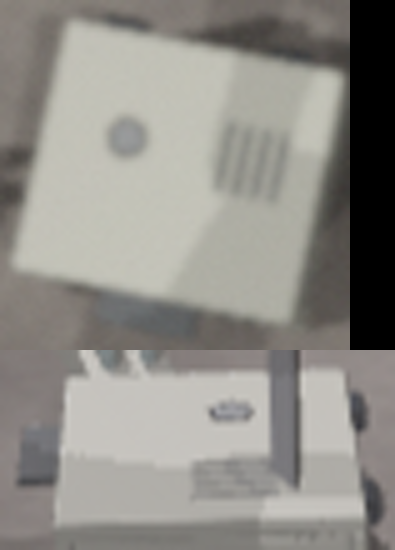

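Lid crop: the disc is at top pixel (264,182) and side pixel (308,174), with the lid flat on the box. I'll descend to the grip height now.

Emit:
{"method": "play_rows", "body": {
  "steps": [
    [-0.013,0,0.12,0,0,0],
    [-0.013,0,0.24,0,0,0],
    [-0.013,0,0.36,0,0,0],
    [-0.013,0,0.46,0,0,0],
    [-0.013,0,0.54,0,0,0],
    [-0.013,0,0.576,0,0,0],
    [-0.013,0,0.576,0,0,0],
    [-0.013,0,0.576,0,0,0]
  ]
}}

```text
time_s: 11.05
tcp_pos: [571.4, -209.4, 137.0]
ee_rot: [0.812, 0.584, 0.0, 0.001]
wrist_force: [0.5, -0.3, 0.5]
opening: 56.3
finger_force: 0.0
```

```bash
python3 - <<'E'
from h import *
def ray(s,u,v,z):
    K=np.array([[s['fx'],0,s['cx']],[0,s['fy'],s['cy']],[0,0,1]])
    p=cv2.undistortPoints(np.array([[[u,v]]],float),K,np.array(s['dist_coeffs'],float))[0,0]
    T=np.array(s['world_from_camera']);d=T[:3,:3]@np.array([p[0],-p[1],-1]);c=T[:3,3]
    return c+d*(z-c[2])/d[2]
ex=np.array([np.cos(-.223),np.sin(-.223)]);ey=np.array([-ex[1],ex[0]])
for c,(x0,y0,x1,y1) in dict(top=(256,174,273,191),side=(301,170,316,178)).items():
    s=load(c);g=s['color'].astype(float).sum(2)[y0:y1,x0:x1]
    w=np.clip(np.median(np.r_[g[0],g[-1]])-25-g,0,None);v,u=np.mgrid[y0:y1,x0:x1]
    print(c,(u*w).sum()/w.sum(),(v*w).sum()/w.sum(),ray(s,(u*w).sum()/w.sum(),(v*w).sum()/w.sum(),97.5).round(1))
    P=cloud(s);X,Y,Z=np.moveaxis(P,-1,0)
    k=(X>450)&(X<720)&(Y>30)&(Y<290)&(abs(Z-98)<6);Q=P[k][:,:2].astype(np.float32)
    print(c,'lid rect',cv2.minAreaRect(Q),np.percentile(Q@ex,[1,99]),np.percentile(Q@ey,[1,99]))
print('model',np.array([670.5,133.5])-75*ex+40*ey)
plan([[571.2,-208,136]],1.246)
E
```

```text
top 263.9675312558313 182.11102817689869 [603.9 189.5  97.5]
top lid rect ((573.6410522460938, 155.54820251464844), (197.5846405029297, 213.0244903564453), 77.40056610107422) [425.50784348 621.72576029] [181.99080655 374.62771385]
side 307.6862483311081 174.07156208277704 [605.3 192.3  97.5]
side lid rect ((574.6174926757812, 155.9561004638672), (206.57254028320312, 213.08384704589844), 77.43512725830078) [425.09467637 626.1025579 ] [178.53114843 375.77633768]
model [606.20337542 189.09625947]
tcp [ 571.4 -209.4  137. ] t 11.05 F [ 0.5 -0.3  0.5] open 56.274601194706726
[0.005, -0.003, 0.004, 0.003, 0.0, 0.001]
```

Emit:
{"method": "play_rows", "body": {
  "steps": [
    [0.005,-0.003,0.002,0,0,0],
    [0.005,-0.003,0.002,0,0,0],
    [0.005,-0.003,0.002,0,0,0],
    [0.005,-0.003,0.002,0,0,0],
    [0.005,-0.003,0.002,0,0,0],
    [0.005,-0.003,0.002,0,0,0],
    [0.005,-0.003,0.002,0,0,0],
    [0.005,-0.003,0.002,0,0,0]
  ],
  "hand": 1,
  "newtons": 30
}}

```text
time_s: 11.85
tcp_pos: [570.8, -208.3, 135.8]
ee_rot: [0.812, 0.584, 0.0, 0.001]
wrist_force: [0.3, -0.5, 1.9]
opening: 27.6
finger_force: 29.0
```

Emit:
{"method": "play_rows", "body": {
  "steps": [
    [0,0,-0.03,0,0,0],
    [0,0,-0.1,0,0,0],
    [0,0,-0.2,0,0,0],
    [0,0,-0.3,0,0,0],
    [0,0,-0.4,0,0,0],
    [0,0,-0.5,0,0,0],
    [0,0,-0.54,0,0,0],
    [0,0,-0.54,0,0,0],
    [0,0,-0.54,0,0,0],
    [0,0,-0.54,0,0,0]
  ]
}}

```text
time_s: 12.85
tcp_pos: [569.9, -207.7, 267.9]
ee_rot: [0.812, 0.584, -0.001, -0.002]
wrist_force: [0.0, -0.2, -1.4]
opening: 27.3
finger_force: 29.0
```

```bash
python3 - <<'E'
from h import *
ims=[]
s=shot('side');P=cloud(s);o=arm.observe();t=np.array(o['tcp_pos']);print(o['opening'],o['finger_force'])
g=s['color'].astype(int)
k=(np.linalg.norm(P[...,:2]-t[:2],axis=2)<60)&(P[...,2]>95)&(P[...,2]<330)
v,u=np.where(k);b=[u.min()-5,v.min()-5,u.max()+5,v.max()+5];print(b)
cv2.imwrite('pics/grip.png',cv2.resize(s['color'][b[1]:b[3],b[0]:b[2]],None,fx=5,fy=5,interpolation=2)[:590,:790,::-1])
T=np.array([605.2,190.3,265]);plan([t+(T-t)/2,T],None)
E
```

```text
27.24433911324713 28.99033564142883
[np.int64(317), np.int64(152), np.int64(351), np.int64(234)]
tcp [ 569.9 -207.8  268. ] t 12.9 F [-0.1  0.2 -1.8] open 27.24433911324713
[0.777, -0.187, 0.007, 0.0, 0.0, 0.0]
[1.554, -0.374, 0.014, 0.0, 0.0, 0.0]
```

View pics/grip.png

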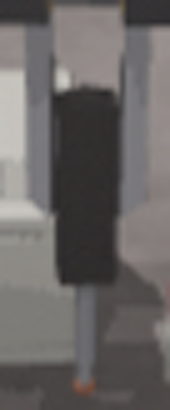

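The crop shows the probe held upright and free of the holder, with the copper foot at crop (84,385). I'll carry it over the disc.

Emit:
{"method": "play_rows", "body": {
  "steps": [
    [0.1,-0.024,0,0,0,0],
    [0.25,-0.06,0,0,0,0],
    [0.4,-0.096,0,0,0,0],
    [0.55,-0.132,0,0,0,0],
    [0.7,-0.168,0,0,0,0],
    [0.777,-0.187,0,0,0,0]
  ]
}}

```text
time_s: 13.5
tcp_pos: [587.6, -5.9, 268.9]
ee_rot: [0.811, 0.585, -0.001, -0.001]
wrist_force: [0.3, -0.2, -1.1]
opening: 27.3
finger_force: 29.0
```

Emit:
{"method": "play_rows", "body": {
  "steps": [
    [0.15,-0.036,0,0,0,0],
    [0.3,-0.072,0,0,0,0],
    [0.45,-0.108,0,0,0,0],
    [0.6,-0.144,0,0,0,0],
    [0.7,-0.168,0,0,0,0],
    [0.777,-0.187,0,0,0,0],
    [0.777,-0.187,0,0,0,0],
    [0.777,-0.187,0,0,0,0],
    [0.777,-0.187,0,0,0,0],
    [0.777,-0.187,0,0,0,0]
  ]
}}

```text
time_s: 14.5
tcp_pos: [605.8, 188.7, 270.2]
ee_rot: [0.813, 0.583, -0.0, 0.0]
wrist_force: [-0.1, -0.5, -1.1]
opening: 27.2
finger_force: 29.0
```

```bash
cat > pr.py <<'E'
from h import *
import sys
s=shot('side');P=cloud(s);o=arm.observe();t=np.array(o['tcp_pos'])
plan([[605.2,190.3,t[2]],[605.2,190.3,224.5]],1.246)
g=s['color'].astype(int);near=(np.linalg.norm(P[...,:2]-t[:2],axis=2)<45)
cop=near&(g[...,0]-g[...,2]>45)&(P[...,2]>85)&(P[...,2]<t[2]-80)
print('copper',cop.sum(),P[cop].mean(0).round(1) if cop.any() else '', [x.mean().round(1) for x in np.where(cop)][::-1])
dark=near&(g.sum(2)<130)&(P[...,2]>t[2]-58)&(P[...,2]<t[2]+20)
Q=P[dark]
for lo in(-55,-40,-25,-10,5):
    q=Q[(Q[:,2]>t[2]+lo)&(Q[:,2]<t[2]+lo+12)]
    if len(q):print(lo,len(q),np.median(q,0).round(1),((q[:,:2].min(0)+q[:,:2].max(0))/2).round(1))
print('handle zmin',Q[:,2].min(),'zmax',Q[:,2].max())
stem=near&(abs(P[...,2]-(t[2]-85))<18)
print('stem',stem.sum(),np.median(P[stem],0).round(1))
if len(sys.argv)>1:
    v,u=np.where(near&(P[...,2]>90)&(P[...,2]<330));u0,v0=int(u.mean()),int(v.mean())
    c=s['color'][max(0,v0-55):v0+60,u0-60:u0+60];cv2.imwrite('pics/%s.png'%sys.argv[1],cv2.resize(c,None,fx=5,fy=5,interpolation=2)[:,:,::-1])
    print('origin',u0-60,max(0,v0-55))
E
python3 pr.py
```

```text
tcp [605.9 188.8 270.3] t 14.55 F [ 0.4 -0.5 -1.7] open 27.03112034988451
[0.005, -0.004, -0.0, 0.0, 0.0, -0.002]
[0.005, -0.004, 0.183, 0.0, 0.0, -0.002]
copper 0  [np.float64(nan), np.float64(nan)]pr.py:7: RuntimeWarning: Mean of empty slice.
  print('copper',cop.sum(),P[cop].mean(0).round(1) if cop.any() else '', [x.mean().round(1) for x in np.where(cop)][::-1])
  ret = ret.dtype.type(ret / rcount)
Traceback (most recent call last):
  File "pr.py", line 13, in <module>
    print('handle zmin',Q[:,2].min(),'zmax',Q[:,2].max())
                        ~~~~~~~~~~^^
ValueError: zero-size array to reduction operation minimum which has no identity
```

```bash
python3 - <<'E'
from h import *
s=load('side')
cv2.imwrite('pics/v1.png',cv2.resize(s['color'][90:220,235:395],None,fx=4.5,fy=4.5,interpolation=2)[:,:,::-1])
E
```

```text
(no output)
```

View pics/v1.png

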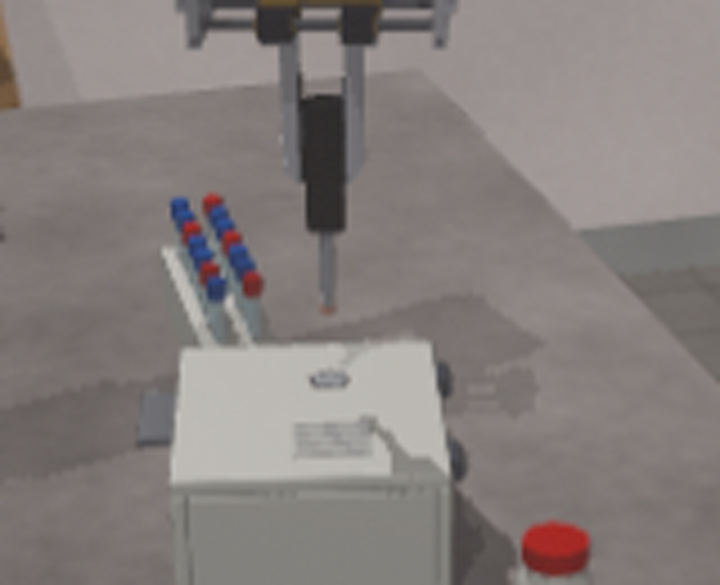

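The probe hangs upright, with its foot at side pixel (308,159) and the disc below it at (308,174). I'll check this by intersecting the pixel rays.

```bash
cat >> h.py <<'E'
def ray(s,u,v,z):
    K=np.array([[s['fx'],0,s['cx']],[0,s['fy'],s['cy']],[0,0,1]])
    p=cv2.undistortPoints(np.array([[[u,v]]],float),K,np.array(s['dist_coeffs'],float))[0,0]
    T=np.array(s['world_from_camera']);d=T[:3,:3]@np.array([p[0],-p[1],-1]);c=T[:3,3]
    return c+d*(z-c[2])/d[2]
E
python3 - <<'E'
from h import *
s=load('side');P=cloud(s);g=s['color'].astype(int)
for r in(113,118,125,130,135,140): 
    c=np.where(g[r,295:320].sum(1)<150)[0]+295
    print(r,c.min() if len(c) else '',c.max() if len(c) else '',s['depth'][r,304:311].round(0), P[r,307].round(0))
print('stem',P[145:158,307:309,:].reshape(-1,3).round(0)[::5])
w=np.clip((g[...,0]-g[...,2])[153:163,302:314]-25,0,None);v,u=np.mgrid[153:163,302:314];u=(u*w).sum()/w.sum();v=(v*w).sum()/w.sum()
print(u,v,ray(s,u,v,151.3))
E
```

```text
113 302 310 [1293. 1301. 1302. 1303. 1298. 1298. 1300.] [607. 185. 297.]
118 303 310 [1302. 1305. 1302. 1307. 1305. 1301. 1309.] [605. 182. 283.]
125 302 310 [1320. 1312. 1314. 1318. 1314. 1315. 1319.] [605. 182. 262.]
130 303 310 [1325. 1327. 1323. 1323. 1328. 1325. 1320.] [604. 180. 247.]
135 303 310 [1330. 1332. 1332. 1340. 1333. 1327. 1330.] [606. 188. 229.]
140 304 310 [1341. 1340. 1336. 1339. 1341. 1337. 1336.] [603. 180. 216.]
stem [[604. 185. 198.]
 [609. 193. 188.]
 [604. 188. 181.]
 [606. 183. 176.]
 [604. 189. 163.]
 [607. 190. 156.]]
307.0967741935484 158.67741935483872 [604.0955078  189.40611006 151.3       ]
```

Emit:
{"method": "play_rows", "body": {
  "steps": [
    [0,-0.003,0.05,0,0,0],
    [0,-0.003,0.1,0,0,0],
    [0,-0.003,0.15,0,0,0],
    [0,-0.003,0.18,0,0,0],
    [0,-0.003,0.18,0,0,0],
    [0,-0.003,0.18,0,0,0],
    [0,-0.003,0.18,0,0,0]
  ]
}}

```text
time_s: 15.25
tcp_pos: [605.4, 190.3, 226.0]
ee_rot: [0.812, 0.584, 0.001, 0.0]
wrist_force: [-0.3, -0.3, -0.3]
opening: 27.4
finger_force: 29.0
```

```bash
cat > ff.py <<'E'
from h import *
F=[];Z=[]
for i in range(14):
    viewer.snapshot('top');o=arm.observe();F.append(o['wrist_force']);Z.append(o['tcp_pos'])
F=np.array(F);print('F',F.mean(0).round(2),'sd',F.std(0).round(2),'tcp',np.mean(Z,0).round(2),o['time_s'])
plan([[605.5,189.9,213.5]],1.246)
E
python3 ff.py
```

```text
F [-0.17 -0.08 -1.21] sd [0.35 0.65 0.39] tcp [605.18 190.25 225.55] 15.95
tcp [605.  190.2 225.2] t 15.95 F [-0.4  0.4 -1.6] open 27.238332660471197
[-0.001, 0.002, 0.047, -0.0, 0.0, 0.0]
```

Emit:
{"method": "play_rows", "body": {
  "steps": [
    [0,0,0.012,0,0,0],
    [0,0,0.02,0,0,0],
    [0,0,0.028,0,0,0],
    [0,0,0.034,0,0,0],
    [0,0,0.04,0,0,0],
    [0,0,0.044,0,0,0],
    [0,0,0.048,0,0,0],
    [0,0,0.048,0,0,0],
    [0,0,0.048,0,0,0]
  ]
}}

```text
time_s: 16.85
tcp_pos: [605.0, 190.3, 213.5]
ee_rot: [0.812, 0.584, 0.0, 0.0]
wrist_force: [-0.2, -0.9, 0.3]
opening: 27.5
finger_force: 29.0
```

```bash
python3 ff.py
```

```text
F [-0.77  0.09  1.01] sd [0.51 0.42 0.43] tcp [605.05 190.23 213.27] 17.55
tcp [605.1 190.2 213.2] t 17.55 F [-1.1 -0.2  1.8] open 27.53704992454501
[-0.001, 0.002, -0.001, 0.0, 0.0, 0.0]
```

Emit:
{"method": "play_rows", "body": {
  "steps": [
    [0,0,-0.0016,0,0,0],
    [0,0,-0.0016,0,0,0],
    [0,0,-0.0016,0,0,0],
    [0,0,-0.0016,0,0,0],
    [0,0,-0.0016,0,0,0],
    [0,0,-0.0016,0,0,0]
  ]
}}

```text
time_s: 18.15
tcp_pos: [605.0, 190.2, 213.6]
ee_rot: [0.812, 0.584, -0.0, 0.0]
wrist_force: [-0.7, 1.0, -0.3]
opening: 27.8
finger_force: 29.0
```

```bash
python3 ff.py; python3 lid.py; python3 - <<'E'
from h import *
s=load('side')
cv2.imwrite('pics/fin.png',cv2.resize(s['color'][115:205,260:345],None,fx=6,fy=6,interpolation=2)[:,:,::-1])
E
```

```text
F [-0.76  0.08  0.72] sd [0.33 0.47 0.47] tcp [605.05 190.21 213.59] 18.85
tcp [605.1 190.2 213.6] t 18.85 F [-0.3  1.1  0.1] open 27.520008963293197
[-0.001, 0.002, 0.0, 0.0, 0.0, 0.0]
top 1068 [1.51956420e-04 9.69009562e+01] 96.85504780987924
side 1106 [1.01185283e-03 9.87576377e+01] 99.21047668200777
[605.1 190.2 213.6] [-0.2 -0.5  0.1]
```

View pics/fin.png

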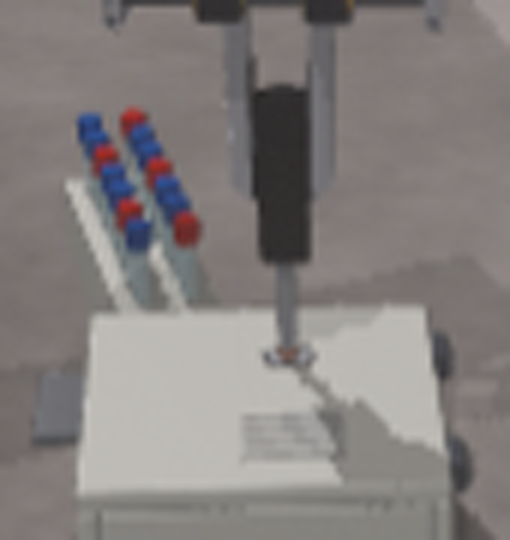

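The foot is inside the disc at crop (289,355), the probe is upright and the lid is level. The spring force is about 1.9 N, which is about half way. I'm handing in.

```bash
python3 -c "
from h import *
print(arm.finish_job())"
```

```text
the job is handed in; nothing more can be done
None
```

The job is handed in: the lid is fully closed, and the arm is holding the probe upright and still, its foot on the steel disc and pushed in about half way (about 5 of 10 mm, estimated from a 1.9 N spring force), with the gripper clear of the lid.

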